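Prove a tube clamp's screw and bar it

TASK

Check that the screw of the tube clamp is tight: twist its T-handle clockwise (seen from above) until the pointer stands between the two thick marks on the disc, keep it there for about two seconds without turning the screw itself and without going past the second mark, then let the handle go back. After that lay the retaining bar, grip block up, across the two notched posts, resting down in both notches and roughly centred over the handle, and let go of it. Leave the stapler and the pen beside the clamp where they are.

Things in the scene. Friction and masses are not known exactly. Their poses are not given: they have to be found in the camera images.
- tube_clamp: Clamp fixture, fixed to the table: 130 x 250 x 12 mm grey base (x by y), origin at the centre of its underside. Two steel notched posts at y = -100 and +100 mm. Between them two sample tubes lie along x in grey jaws under a clamp plate (top 42 mm above the table), on which the vertical clamp screw stands at x = y = 0. A short black witness line marks the plate's -x edge
- clamp_screw (a joint): Turn of the clamp screw, rad, 0 at the start, positive clockwise from above. Its head is a steel disc, 92 mm diameter, top 50.5 mm above the table, with a thin zero mark at the witness line and two thick black marks 0.35 and 0.70 rad clockwise of it. Tight by friction, it slips at about 0.32 N m; it must not turn
- torque_handle (a joint): Twist of the T-handle against the screw, rad, 0 at rest (pointer at the zero mark), positive clockwise from above. Sprung to the screw with 0.25 N m per rad, so it shows the torque and goes back to 0 when let go; solid stop at 1.05 rad, past which the screw is forced round
- handle_grip (a point): Point on the screw's axis inside the T-handle's black grip, 76.5 mm above the table. The grip is an upright block 46 mm long along the point's x, 14 mm thick along its y, from 58.5 to 90.5 mm above the table. Its thin black pointer points to the point's -x, just above the disc. The point turns with the handle
- retaining_bar: Loose flat steel-grey bar, 240 mm long along its y, 22 mm wide in x, 12 mm thick, about 160 g, with a black grip block in the middle (22 mm wide in x, 50 mm along y, from 12 to 34 mm above the bar's underside). Origin at the centre of the underside, z up. Lies on the table left or right of the clamp, grip block up
- bar_seat (a point): Fixed point midway between the two notch floors, 104 mm above the table, over the screw; y runs from post to post, z up. The bar's underside centre comes here. Posts: 54 mm in x, 20 mm in y, at y = -100 and +100 mm; each has an open notch 30 mm wide in x, cheeks up to 116 mm above the table
- stapler: Loose blue and black stapler, 36 x 125 x 50 mm, lying beside the clamp on the side away from the bar, a bystander; origin at the centre of its underside
- pen_near: Loose white and red pen, 17 x 135 x 16 mm, a bystander on the near part of the table; origin at the centre of its underside
Not all that is in view belongs to the job. There is more than one size of the retaining_bar; the one meant has the size given above.

How it is judged:
On the way, in this order (a step that is already met when the one before it is completed fails the run):
1. the handle's pointer is held between the two thick marks for a second, the screw not turning, the bar not yet laid (value of joint torque_handle between 0.33 and 0.72 rad and value of joint clamp_screw below 0.08 rad and height (world z) of retaining_bar below 0.03 m), for 1 s.
2. the handle has gone back (value of joint torque_handle below 0.1 rad and contact force between the fingers and tube_clamp below 0.1 N), for 0.1 s.
At the end, for the whole second after the job is handed in: The retaining bar rests in both notches, grip block up (underside centre within 4 mm of the seat's height, 8 mm across, 20 mm along the bar; tilt under 0.06 rad), still and let go; the handle is back within 0.10 rad of zero and the screw within 0.10 rad of where it was (z of retaining_bar in the frame of bar_seat between -0.004 and 0.004 m and x of retaining_bar in the frame of bar_seat between -0.008 and 0.008 m and y of retaining_bar in the frame of bar_seat between -0.02 and 0.02 m and angle between the y axis of retaining_bar and the y axis of bar_seat, either way round below 0.12 rad and angle between retaining_bar's own z axis and vertical below 0.06 rad and linear speed of retaining_bar below 0.02 m/s and value of joint each of torque_handle, clamp_screw below 0.1 rad and value of joint clamp_screw above -0.1 rad); the robot touches nothing.
It fails at once if the handle is twisted clearly past the second mark (0.80 rad) (value of joint torque_handle above 0.8 rad).
It fails at once if the screw is turned by more than 0.10 rad (value of joint clamp_screw above 0.1 rad or value of joint clamp_screw below -0.1 rad).
It fails at once if the stapler or the pen is shifted by more than 3 cm (distance of any of stapler, pen_near from where it was at the start of the episode above 0.03 m).
It also fails if it takes over 64 s, if anything falls off the work surface, if the arm or the gripper's body presses on something with over 40 N, if the wrist force passes 120 N, or if a joint passes its speed limit or range.

ROBOT

A 7-joint arm with a two-finger parallel gripper is mounted at the origin on a cart in front of the work surface, level with it; the furniture and walls round the work are solid. World frame = base frame: x ahead of the robot, y to its left, z up, the work surface at z = 0. Lengths are in m, angles in rad, forces in N, time in s.
With the tool pointing down it reaches from about 0.4 to 0.85 m from the base axis. Payload 4.4 kg.
Tool frame: the origin (TCP) lies midway between the tips of the shut fingers; the grasp point (between the pads) lies r.grip_point_offset behind it (r.grip_point_offset is the distance from the TCP to the grasp point, in m); z points along the fingers, y is the direction in which the jaws open and shut (so a half turn about z gives the same grasp; the last joint's range is limited). The gripper opens to 94 mm and grips with 3 to 60 N. Pads are 16 mm wide; open, the fingers measure 119 mm over their backs; the gripper's body (75 mm by 177 mm) begins 78 mm behind the grasp point.
Start: joints at [-1.328, 0.628, 0.038, 1.517, -0.027, 0.996, -0.02], TCP at [0.198, 0.619, 0.179] pointing down, gripper open.
Joint ranges: [-3.06, 3.06], [-0.37, 2.12], [-1.25, 1.32], [0.18, 2.47], [-1.1, 4.24], [0.23, 1.98], [-2.94, 2.94]. Speed limits (rad/s): [2.57, 2.57, 3.14, 3.14, 3.14, 3.14, 3.14].

INTERFACE

Orientations are given as a rotation vector (axis times angle).
In Python, from bench import r gives the robot as it stands.
- The arm moves only by the tool carry_out, never from a script. Its argument "deltas" is a list of rows, each a list of 3 entries, a list of its own where there are three numbers: the shift along the tool's x, y, z in mm, then the turn, a rotation vector about the tool's x, y, z in degrees, then the gripper command: -1 is shut, 1 is fully open, values between are in proportion. A call has exactly 8 rows; each row is the pose to reach, as a shift and turn from the pose commanded when the call began, along the tool's axes at that moment; what a row does not reach only later rows make up. A row lasts 1/12 s, in which the tool goes at most 41.7 mm and 7.16 degrees, less where a joint would pass 70% of its speed; a pose out of reach is approached as far as the arm can. A call with a gripper value outside its range is refused whole. The fingers move at their own pace and stop on an object; the grip force is fixed at half the most. Time passes only in rows, so rows that repeat a pose let the fingers close, or fill a call up. It gives the time, the measured TCP pose, the force and the opening at its end, in the units of the state.
- r.get_obs(): the state, without advancing time (a new reading comes with each control period).
- r.capture(name): name is "scene" or "top"; returns a dict with "img" (420x560x3 uint8, red, green, blue), "z_map" (420x560 float32, m along the optical axis (not along the pixel's ray), 0 where there is no reading), "camera_matrix" (3x3 intrinsics, pixels), "k1" (the pictures are not rectified: a ray, as slopes to the right and down, at radius r is drawn at 1 + k1 r^2 times it, then the intrinsics apply), "view" (4x4, takes a point from world to camera coordinates). Camera axes: x right, y down, z forward; pixel columns grow to the right and rows downward; lengths in m; the calibration is good to about 2 mm. A picture is of the moment at which its call begins.
- r.job_done(): hands the job in, once; it reports no verdict.
The state is a dict: "t": time; "joint_positions": joint angles; "qd": joint speeds; "joint_efforts": joint torques, N m; "tool_pos": TCP position; "eef_rot": TCP orientation; "contact_force": force on the tool from outside, world axes, zero at the start; "torque": the same for the moment, N m; "width": finger opening in m.
Only numpy, scipy, OpenCV 4.12 (cv2) and the standard library are available. Lean on these libraries where they do the work, as an engineer would, in place of code of your own. Each camera call takes 0.05 s, during which the arm holds its last target. There are 200 camera calls.

## Working session

There is one attempt and no reset: what is moved stays moved. The work goes in short steps, Python scripts to look and compute and a tool call to move; the robot and the scene stay as the last step left them, time stands still between calls to the robot, and variables do not carry over. Pictures are saved under pics/ and viewed, about 8 in all and at most 12, crops included, and the job is handed in when it is done.

Besides the shell and the picture viewer there is one more tool, called after ">>>" by a JSON object that holds its "name" and its "arguments". carry_out: Moves the arm, as the interface text tells. Its arguments: {"type":"object","properties":{"deltas":{"type":"array","items":{"type":"array"}}},"required":["deltas"]}

```bash
ls; mkdir -p pics; cat > h.py <<'E'
import numpy as np, cv2
from bench import r
from scipy.spatial.transform import Rotation as R
def cap(n):
    c=r.capture(n); np.savez('pics/'+n+'.npz',**{k:np.array(v) for k,v in c.items()}); return c
def load(n): return dict(np.load('pics/'+n+'.npz'))
def rays(c,uv):
    K=c['camera_matrix']; uv=np.atleast_2d(uv).astype(float)
    d=np.c_[(uv[:,0]-K[0,2])/K[0,0],(uv[:,1]-K[1,2])/K[1,1]]; s=d.copy()
    for _ in range(20): s=d/(1+float(c['k1'])*(s**2).sum(1,keepdims=True))
    V=c['view']; o=-V[:3,:3].T@V[:3,3]
    return o,np.c_[s,np.ones(len(s))]@V[:3,:3]
def onplane(c,uv,z):
    o,d=rays(c,uv); return o+d*((z-o[2])/d[:,2])[:,None]
def pts(c):   # world points of every pixel from depth
    v,u=np.mgrid[:420,:560]; o,d=rays(c,np.c_[u.ravel(),v.ravel()])
    return (o+d*c['z_map'].reshape(-1,1)).reshape(420,560,3)
def proj(c,P):
    V=c['view']; q=np.atleast_2d(P)@V[:3,:3].T+V[:3,3]; s=q[:,:2]/q[:,2:]
    s=s*(1+float(c['k1'])*(s**2).sum(1,keepdims=True)); K=c['camera_matrix']
    return np.c_[s[:,0]*K[0,0]+K[0,2],s[:,1]*K[1,1]+K[1,2]]
E
python3 - <<'E'
from h import *
for n in('scene','top'):
    c=cap(n); cv2.imwrite(f'pics/{n}0.png',c['img'][...,::-1]); V=c['view'];print(n,c['camera_matrix'].tolist(),c['k1'],-V[:3,:3].T@V[:3,3],V[2,:3])
print(r.get_obs(),r.grip_point_offset)
E
```

```text
pics
scene [[519.6161162747322, 0.0, 283.4936878321316], [0.0, 519.6161162747322, 208.8410778229403], [0.0, 0.0, 1.0]] -0.1485276582316397 [-0.04568673 -0.78670616  0.86593244] [ 0.41092746  0.67947539 -0.60782549]
top [[527.2196372405673, 0.0, 286.59566965645405], [0.0, 527.2196372405673, 207.27109410990312], [0.0, 0.0, 1.0]] -0.13895232608684968 [0.1656536  0.0551623  1.63246436] [ 0.1931613   0.00505255 -0.98115401]
{'t': 0.1, 'joint_positions': array([-1.32778831,  0.62925774,  0.03844229,  1.51821692, -0.02695996,
        0.99634082, -0.02001492]), 'qd': array([ 0.00139624, -0.00208436,  0.00020651, -0.00302971,  0.00079993,
       -0.00187479, -0.00135095]), 'joint_efforts': array([ 2.73809907e-03, -5.50780928e+01,  1.14746880e+00, -1.87113047e+01,
       -5.21154923e-02,  1.92591880e-02,  5.92655056e-05]), 'tool_pos': array([0.19733894, 0.61865238, 0.17785978]), 'eef_rot': array([-4.83100766e-01, -3.10400820e+00,  2.65682560e-03]), 'contact_force': array([ 0.40680673, -0.16278348,  0.76679384]), 'torque': array([0.0472281 , 0.0086203 , 0.00611588]), 'width': 0.09372106989777473} 0.0188
```

View pics/scene0.png

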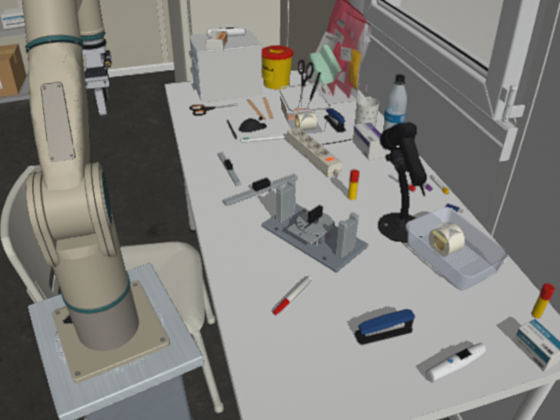

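View pics/top0.png

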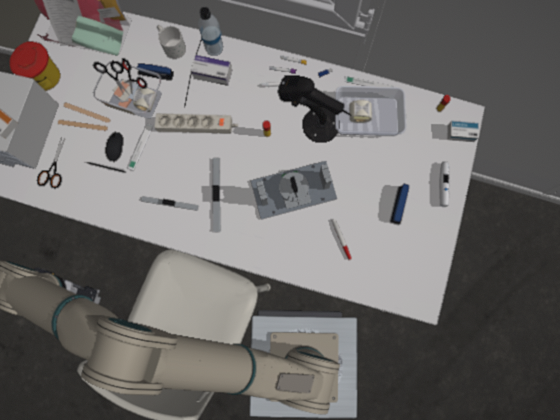

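The scene view shows the clamp at about (315,228), a long bar with a grip block at (260,188) and a smaller bar at (229,167). In the top view the clamp is at (293,190), the long bar at (215,193) and the small bar at (168,203). The stapler is at (400,203) and the pen at (341,240).

Bar candidates in the top view are (215,193), (168,203) and perhaps the power strip at (195,123). I choose (215,193) and will check that its length is 240 mm.

```bash
python3 - <<'E'
from h import *
c=load('top'); s=load('scene'); P=pts(c); img=c['img']; hsv=cv2.cvtColor(img,cv2.COLOR_RGB2HSV)
z=P[...,2]
def win(u0,u1,v0,v1):
    m=np.zeros(z.shape,bool); m[v0:v1,u0:u1]=1; return m
print('table z',np.median(z[win(225,245,200,240)]), 'scene', np.median(pts(s)[200:230,215:230,2]))
def rect(m,zp,name,cc=c):
    m=m.astype(np.uint8); n,l,st,ce=cv2.connectedComponentsWithStats(m); k=1+np.argmax(st[1:,4]); v,u=np.where(l==k)
    W=onplane(cc,np.c_[u,v],zp); (cx,cy),(w,h),a=cv2.minAreaRect((W[:,:2]*1000).astype(np.float32))
    print(name,'n',len(u),'px',u.mean().round(1),v.mean().round(1),'c',round(cx,1),round(cy,1),'wh',round(w,1),round(h,1),'ang',round(a,1))
V=hsv[...,2]
w1=win(203,228,150,240); w2=win(135,202,190,215)
rect(w1&(V<150),.012,'bar1'); rect(w2&(V<150),.012,'bar2')
rect(w1&(V<60),.034,'block1'); rect(w2&(V<60),.034,'block2')
for w,n in((w1&(V<60),'blk1'),(w1&(V<150)&(V>70),'bar1'),(w2&(V<60),'blk2')): print(n,'depth z pct',np.percentile(z[w],[10,50,90]).round(4))
wc=win(240,345,155,225)
rect(wc&(V<150),.012,'clamp base')
for m,n in((wc&(z>.098),'posts'),):
    k,l,st,ce=cv2.connectedComponentsWithStats(m.astype(np.uint8))
    for i in range(1,k):
        if st[i,4]>5: print(n,st[i],ce[i].round(1),P[l==i].mean(0).round(4),z[l==i].max().round(4))
m=win(280,308,172,205)&(z>.07)&(z<.098); print('grip',m.sum(),P[m].mean(0).round(4),np.percentile(z[m],[50,95]))
rect(m,.0905,'grip')
# scene height
S=pts(s); Vs=cv2.cvtColor(s['img'],cv2.COLOR_RGB2HSV)[...,2]
a=cv2.resize(img[150:230,200:350][...,::-1],None,fx=5,fy=5,interpolation=cv2.INTER_CUBIC)
b=cv2.resize(s['img'][160:275,215:375][...,::-1],None,fx=4.7,fy=4.7,interpolation=cv2.INTER_CUBIC)
cv2.imwrite('pics/a.png',a); cv2.imwrite('pics/b.png',b)
E
```

```text
table z 0.0009326336605904872 scene 0.0025766298808475585
bar1 n 939 px 214.7 194.3 c 521.5 290.5 wh 239.7 76.4 ang 2.5
bar2 n 371 px 168.7 202.8 c 493.2 438.3 wh 190.3 23.1 ang 81.4
block1 n 91 px 215.5 192.9 c 521.3 287.4 wh 45.2 18.8 ang 2.7
block2 n 55 px 168.1 202.3 c 489.0 433.7 wh 38.8 14.0 ang 81.7
blk1 depth z pct [0.0311 0.0354 0.0397]
bar1 depth z pct [-0.0024  0.0076  0.017 ]
blk2 depth z pct [0.0216 0.0266 0.0313]
clamp base n 3582 px 289.2 190.2 c 538.2 67.4 wh 137.5 299.5 ang 16.3
posts [321 164  11  20 127] [325.8 173.4] [ 0.5679 -0.0509  0.1214] 1.6325
posts [256 181  11  20 127] [261.2 190.4] [0.512  0.1388 0.122 ] 1.6325
grip 78 [0.5411 0.0435 0.0888] [0.08968021 0.09565166]
grip n 78 px 293.6 184.1 c 541.1 43.6 wh 48.5 14.9 ang 16.5
```

View pics/a.png

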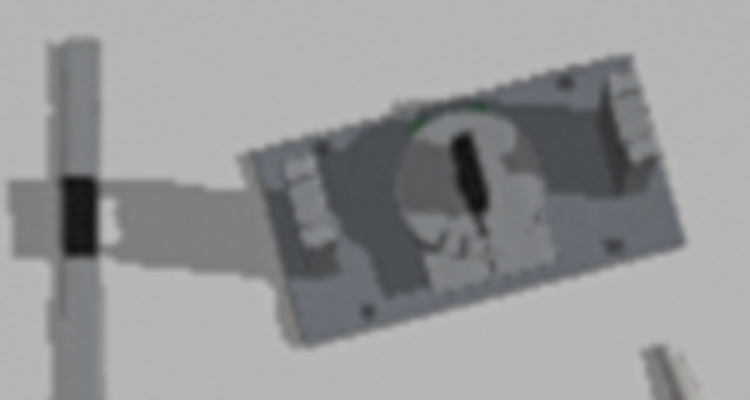

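View pics/b.png

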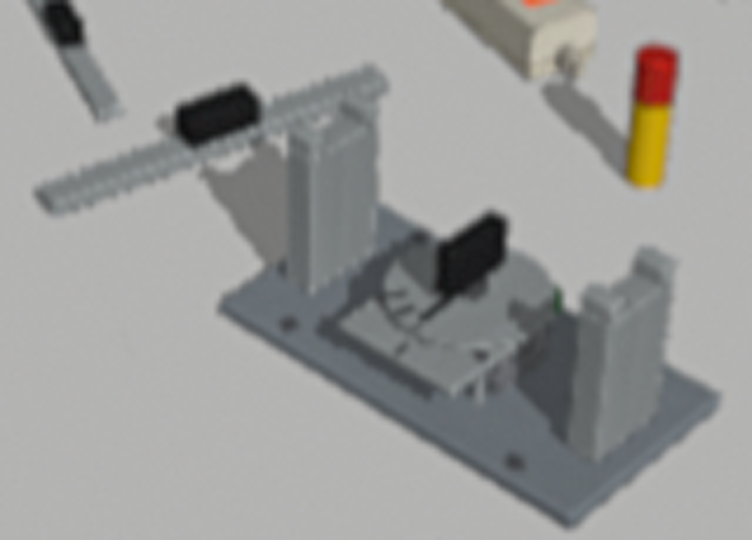

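The crops show the long bar with its black block at (80,215) in the first crop, lying flat beside the clamp. The handle pointer is at the zero mark, and the two thick marks lie clockwise of it. The bar measures 240 mm and the other candidate 190 mm, so the long one is right. Next I cross-check with the second view and look for obstacles.

```bash
cat >> h.py <<'E'
def go(x,y,z,yaw,tz=True):
    """print tool-frame shift (mm)/turn (deg) to TCP xyz, tool down, tool y axis at yaw deg (world)"""
    o=r.get_obs(); R0=R.from_rotvec(o['eef_rot']); a=np.radians(yaw)
    Y=np.array([np.cos(a),np.sin(a),0]); Z=np.array([0,0,-1.]); X=np.cross(Y,Z)
    Rt=R.from_matrix(np.c_[X,Y,Z]); d=R0.inv().apply(np.array([x,y,z])-o['tool_pos'])*1000
    print('t',round(o['t'],2),'pos',(o['tool_pos']*1000).round(1),'shift',d.round(1),'turn',np.degrees((R0.inv()*Rt).as_rotvec()).round(1),'w',round(o['width']*1000,1),'F',o['contact_force'].round(1),'T',o['torque'].round(2),'q',o['joint_positions'].round(2))
E
python3 - <<'E'
from h import *
c=load('top'); s=load('scene'); P=pts(c); S=pts(s)
Vs=cv2.cvtColor(s['img'],cv2.COLOR_RGB2HSV)[...,2]; Vt=cv2.cvtColor(c['img'],cv2.COLOR_RGB2HSV)[...,2]
# triangulate block & handle with top-face black rects: scene black mask, upper part
def tri(u1,u2):
    o1,d1=rays(c,u1); o2,d2=rays(s,u2); d1=d1[0];d2=d2[0]
    k=np.linalg.lstsq(np.c_[d1,-d2],o2-o1,rcond=None)[0]; a=o1+k[0]*d1;b=o2+k[1]*d2; return ((a+b)/2).round(4),np.linalg.norm(a-b).round(4)
def near(Q,xy,rad,z0,z1): return (np.hypot(Q[...,0]-xy[0],Q[...,1]-xy[1])<rad)&(Q[...,2]>z0)&(Q[...,2]<z1)
for n,xy,z0,z1,rad in(('grip top',(.541,.044),.082,.105,.03),('blk top',(.521,.288),.027,.045,.035),('post-',(.568,-.051),.108,.13,.035),('post+',(.512,.139),.108,.13,.035)):
    for nm,Q,C in(('top',P,c),('scene',S,s)):
        m=near(Q,xy,rad,z0,z1)
        W=onplane(C,np.argwhere(m)[:,::-1],{'g':.0905,'b':.034,'p':.116}[n[0]]); re=cv2.minAreaRect((W[:,:2]*1000).astype(np.float32))
        print(n,nm,m.sum(),'z med',np.median(Q[m][:,2]).round(4),'rect',np.round(re[0],1),np.round(re[1],1),round(re[2],1))
# bar ends by scene & top: bright bar pixels
for nm,Q,C,V in(('top',P,c,Vt),('scene',S,s,Vs)):
    m=(abs(Q[...,0]-.52)<.16)&(abs(Q[...,1]-.288)<.05)&(Q[...,2]>.006)&(Q[...,2]<.03)&(V>60)&(V<165)
    W=onplane(C,np.argwhere(m)[:,::-1],.012); re=cv2.minAreaRect((W[:,:2]*1000).astype(np.float32)); print('bar',nm,m.sum(),np.round(re[0],1),np.round(re[1],1),round(re[2],1))
# triangulation: darkest block centroid in both views (body centres)
def cen(V,C,xyz):
    u=proj(C,xyz)[0].round().astype(int); w=V[u[1]-14:u[1]+15,u[0]-22:u[0]+23]<45
    n,l,st,ce=cv2.connectedComponentsWithStats(w.astype(np.uint8)); k=1+np.argmax(st[1:,4]); return ce[k]+u-[22,14]
for n,x in(('handle',(.541,.044,.08)),('block',(.521,.288,.025))):
    print(n,tri(cen(Vt,c,x),cen(Vs,s,x)))
for nm,Q in(('top',P),('scene',S)):
  m=(Q[...,2]>.13)&(Q[...,2]<.9)&(Q[...,0]>.42)&(abs(Q[...,1])<.45)&(Q[...,0]<.9); print(nm,'tall',m.sum(),Q[m].min(0).round(3) if m.any() else '',Q[m].max(0).round(3) if m.any() else '')
go(.5411,.0438,.25,106.4)
E
```

```text
grip top top 75 z med 0.0899 rect [541.8  43.6] [47.1 14.5] 16.5
grip top scene 104 z med 0.0909 rect [541.9  36. ] [56.3 21.2] 20.3
blk top top 110 z med 0.0355 rect [521.5 287.4] [51.2 18.8] 2.7
blk top scene 125 z med 0.0353 rect [524.1 281.5] [56.1 33.2] 1.4
post- top 66 z med 0.1148 rect [570.4 -51.9] [55.  20.1] 14.7
post- scene 111 z med 0.1161 rect [570.9 -58.7] [63.  26.6] 18.3
post+ top 77 z med 0.1141 rect [514.7 139.5] [54.5 19.6] 16.3
post+ scene 90 z med 0.1162 rect [515.1 132.2] [63.5 28.1] 15.7
bar top 474 [522.5 287.5] [235.   88.6] 19.8
bar scene 452 [524.4 270.8] [ 76.9 239.7] 87.9
handle (array([0.545 , 0.0433, 0.0724]), np.float64(0.0019))
block (array([0.5251, 0.287 , 0.023 ]), np.float64(0.0024))
top tall 1782 [ 0.73 -0.45  0.13] [0.9   0.097 0.547]
scene tall 1921 [ 0.73  -0.122  0.13 ] [0.827 0.095 0.285]
t 0.1 pos [197.3 618.7 177.9] shift [-502.2 -443.3  -71.4] turn [ -0.1  -0.  -34.1] w 93.7 F [ 0.4 -0.2  0.8] T [0.05 0.01 0.01] q [-1.33  0.63  0.04  1.52 -0.03  1.   -0.02]
```

>>> {"name": "carry_out", "arguments": {"deltas": [[[-25,-22,-36],[0,0,-4],1],[[-60,-52,-72],[0,0,-8],1],[[-90,-80,-72],[0,0,-12],1],[[-120,-106,-72],[0,0,-16],1],[[-150,-132,-72],[0,0,-20],1],[[-180,-159,-72],[0,0,-24],1],[[-210,-185,-72],[0,0,-28],1],[[-240,-212,-72],[0,0,-34],1]]}}

```text
t: 0.77
tool_pos: [0.3567, 0.3518, 0.2506]
eef_rot: [0.452, -3.109, 0.0]
contact_force: [1.2, 0.2, 0.6]
width: 0.094
```

```bash
python3 -c "
from h import *
go(.542,.0437,.17,106.4)"
```

```text
t 0.77 pos [356.7 351.8 250.6] shift [ -90.  -348.1   80.6] turn [-0.  -0.   0.1] w 94.0 F [1.2 0.2 0.6] T [ 0.02 -0.06  0.  ] q [-0.78  0.33 -0.07  1.82  0.03  0.99  1.  ]
```

>>> {"name": "carry_out", "arguments": {"deltas": [[[-9,-36,0],[0,0,0],1],[[-19,-74,0],[0,0,0],1],[[-29,-112,0],[0,0,0],1],[[-39,-150,5],[0,0,0],1],[[-49,-188,15],[0,0,0],1],[[-59,-226,30],[0,0,0],1],[[-69,-264,45],[0,0,0],1],[[-78,-300,60],[0,0,0],1]]}}

```text
t: 1.43
tool_pos: [0.5159, 0.0859, 0.1901]
eef_rot: [-0.445, 3.11, -0.0]
contact_force: [0.7, 0.6, 0.1]
width: 0.094
```

```bash
python3 -c "
from h import *
go(.542,.0437,.062,106.4)"
```

```text
t 1.43 pos [515.9  85.9 190.1] shift [-13.1 -47.8 128.1] turn [-0.   0.  -0.1] w 94.0 F [0.7 0.6 0.1] T [ 0.09 -0.    0.02] q [-0.24  0.43  0.03  1.86 -0.02  0.85  1.65]
```

>>> {"name": "carry_out", "arguments": {"deltas": [[[-6,-24,10],[0,0,0],1],[[-13,-48,20],[0,0,0],1],[[-13,-48,40],[0,0,0],1],[[-13,-48,65],[0,0,0],1],[[-13,-48,90],[0,0,0],1],[[-13,-48,110],[0,0,0],1],[[-13,-48,122],[0,0,0],1],[[-13,-48,129],[0,0,0],1]]}}

```text
t: 2.1
tool_pos: [0.5396, 0.0452, 0.0596]
eef_rot: [0.445, -3.106, -0.0]
contact_force: [0.4, -0.8, -0.7]
width: 0.0942
```

```bash
python3 - <<'E'
from h import *
go(.542,.0437,.061,106.4)
c=cap('scene'); cv2.imwrite('pics/s1.png',cv2.resize(c['img'][150:270,240:390][...,::-1],None,fx=5,fy=5,interpolation=cv2.INTER_CUBIC))
E
```

```text
t 2.1 pos [539.6  45.2  59.6] shift [-1.9 -2.1 -1.4] turn [ 0.  -0.2 -0.1] w 94.2 F [ 0.4 -0.8 -0.7] T [ 0.04  0.02 -0.02] q [-0.15  0.64  0.02  1.93 -0.02  0.57  1.74]
```

View pics/s1.png

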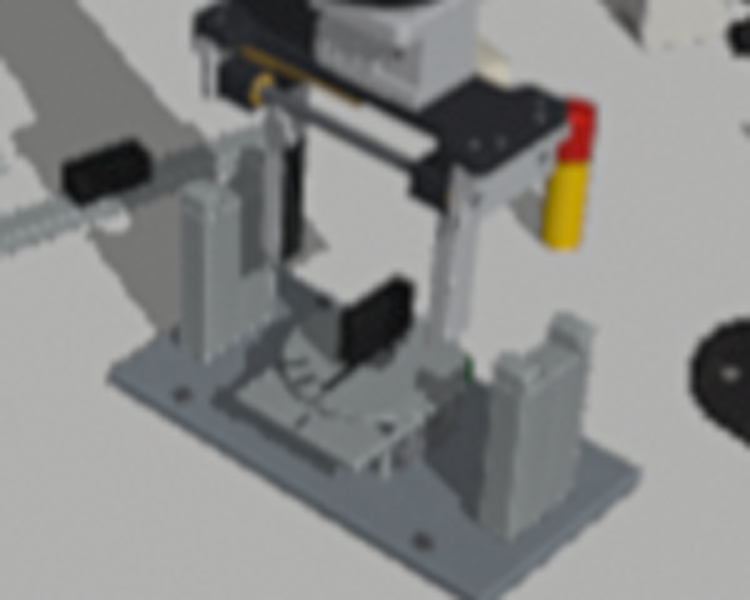

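The open fingers straddle the black handle grip at (375,320). The pointer is still at zero and both posts are clear, so I shut on it.

>>> {"name": "carry_out", "arguments": {"deltas": [[[-1,-1,0],[0,0,0],1],[[-1,-1,0],[0,0,0],-1],[[-1,-1,0],[0,0,0],-1],[[-1,-1,0],[0,0,0],-1],[[-1,-1,0],[0,0,0],-1],[[-1,-1,0],[0,0,0],-1],[[-1,-1,0],[0,0,0],-1],[[-1,-1,0],[0,0,0],-1]]}}

```text
t: 2.82
tool_pos: [0.5425, 0.0448, 0.0618]
eef_rot: [-0.446, 3.11, 0.0]
contact_force: [0.2, -0.1, -0.1]
width: 0.0504
```

```bash
python3 -c "
from h import *
go(.542,.0437,.061,106.4)"
```

```text
t 2.82 pos [542.5  44.8  61.8] shift [ 0.8 -0.9  0.8] turn [-0.   0.  -0.1] w 50.4 F [ 0.2 -0.1 -0.1] T [-0.   -0.05 -0.02] q [-0.15  0.64  0.02  1.92 -0.02  0.58  1.74]
```

>>> {"name": "carry_out", "arguments": {"deltas": [[[0,-1,0],[0,0,0],-1],[[0,-1,0],[0,0,0],-1],[[0,-1,0],[0,0,0],-1],[[0,-1,0],[0,0,0],-1],[[0,-1,0],[0,0,0],-1],[[0,-1,0],[0,0,0],-1],[[0,-1,0],[0,0,0],-1],[[0,-1,0],[0,0,0],-1]]}}

```text
t: 3.48
tool_pos: [0.5437, 0.0401, 0.0617]
eef_rot: [-0.442, 3.109, -0.006]
contact_force: [1.3, -6.8, -1.1]
width: 0.0128
```

```bash
python3 -c "
from h import *
go(.542,.0437,.061,106.4)"
```

```text
t 3.48 pos [543.7  40.1  61.7] shift [0.6 3.9 0.7] turn [-0.2  0.  -0.2] w 12.8 F [ 1.3 -6.8 -1.1] T [-1.53 -0.42 -0.01] q [-0.14  0.64  0.02  1.92 -0.02  0.58  1.75]
```

>>> {"name": "carry_out", "arguments": {"deltas": [[[0,0,0],[0,0,0],-1],[[0,-1,0],[0,0,0],-1],[[0,-2,0],[0,0,0],-1],[[0,-2,0],[0,0,0],-1],[[0,-2,0],[0,0,0],-1],[[0,-2,0],[0,0,0],-1],[[0,-2,0],[0,0,0],-1],[[0,-2,0],[0,0,0],-1]]}}

```text
t: 4.15
tool_pos: [0.5437, 0.0401, 0.0617]
eef_rot: [-0.444, 3.11, -0.003]
contact_force: [1.2, -5.6, -1.0]
width: 0.0126
```

```bash
python3 -c "
from h import *
go(.542,.0437,.061,106.4)"
```

```text
t 4.15 pos [543.7  40.1  61.7] shift [0.6 3.9 0.7] turn [-0.1  0.  -0.1] w 12.6 F [ 1.2 -5.6 -1. ] T [-1.37 -0.37  0.01] q [-0.14  0.64  0.02  1.92 -0.02  0.58  1.75]
```

>>> {"name": "carry_out", "arguments": {"deltas": [[[0,-1,0],[0,0,3],-1],[[0,-1,0],[0,0,7],-1],[[0,-2,0],[0,0,11],-1],[[0,-2,0],[0,0,15],-1],[[0,-2,0],[0,0,19],-1],[[0,-2,0],[0,0,22],-1],[[0,-2,0],[0,0,25],-1],[[0,-2,0],[0,0,27],-1]]}}

```text
t: 4.82
tool_pos: [0.5437, 0.0407, 0.0617]
eef_rot: [-0.295, -3.128, -0.001]
contact_force: [0.1, -1.5, -0.2]
width: 0.0126
```

```bash
python3 - <<'E'
from h import *
go(.542,.0437,.061,106.4)
c=cap('scene'); cv2.imwrite('pics/s2.png',cv2.resize(c['img'][190:260,260:360][...,::-1],None,fx=7,fy=7,interpolation=cv2.INTER_CUBIC))
E
```

```text
t 4.82 pos [543.7  40.7  61.7] shift [2.2 2.6 0.7] turn [  0.   -0.  -27.2] w 12.6 F [ 0.1 -1.5 -0.2] T [-0.22 -0.08  0.16] q [-0.23  0.65  0.15  1.92 -0.17  0.58  1.42]
```

View pics/s2.png

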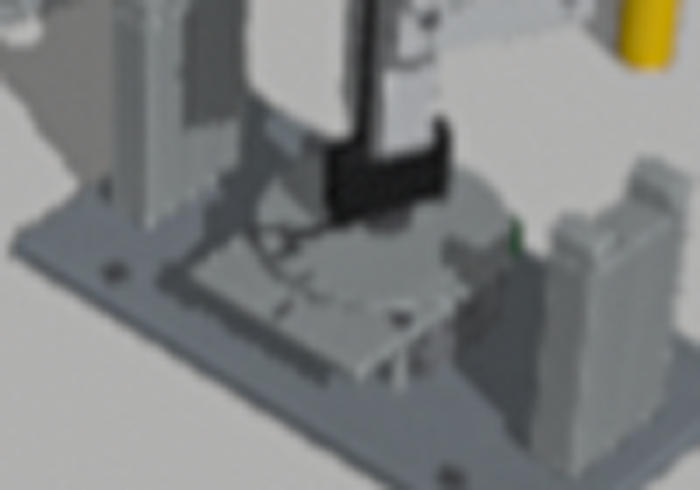

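The pointer tip is at about (275,240) in the crop, between the first mark at about (300,280) and the second at about (262,238). The tool has turned 27° (0.475 rad). I'll hold about 2 s and check the geometry.

>>> {"name": "carry_out", "arguments": {"deltas": [[[0,0,0],[0,0,0],-1],[[0,0,0],[0,0,0],-1],[[0,0,0],[0,0,0],-1],[[0,0,0],[0,0,0],-1],[[0,0,0],[0,0,0],-1],[[0,0,0],[0,0,0],-1],[[0,0,0],[0,0,0],-1],[[0,0,0],[0,0,0],-1]]}}

```text
t: 5.53
tool_pos: [0.5437, 0.0405, 0.0617]
eef_rot: [-0.292, -3.128, -0.001]
contact_force: [-0.1, 1.6, 1.1]
width: 0.0129
```

```bash
python3 - <<'E'
from h import *
go(.542,.0437,.061,79.2)
s=load('scene')
for cx,cy in((.542,.0437),(.5437,.0405)):
  for a in(0,.35,.475,.7):
    t=np.radians(16.4)+np.pi-a; q=np.array([[cx+R_*np.cos(t),cy+R_*np.sin(t),.0505] for R_ in(.034,.044)])
    print(cx,a,((proj(s,q)-[260,190])*7).round(0).tolist())
E
```

```text
t 5.53 pos [543.7  40.5  61.7] shift [2.3 2.8 0.7] turn [ 0.  -0.   0.1] w 12.9 F [-0.1  1.6  1.1] T [0.55 0.06 0.07] q [-0.23  0.65  0.15  1.92 -0.17  0.58  1.42]
0.542 0 [[305.0, 265.0], [286.0, 278.0]]
0.542 0.35 [[284.0, 247.0], [259.0, 255.0]]
0.542 0.475 [[279.0, 240.0], [253.0, 246.0]]
0.542 0.7 [[273.0, 227.0], [246.0, 229.0]]
0.5437 0 [[314.0, 268.0], [295.0, 281.0]]
0.5437 0.35 [[293.0, 251.0], [268.0, 259.0]]
0.5437 0.475 [[288.0, 244.0], [261.0, 250.0]]
0.5437 0.7 [[282.0, 231.0], [254.0, 233.0]]
```

>>> {"name": "carry_out", "arguments": {"deltas": [[[0,0,0],[0,0,0],-1],[[0,0,0],[0,0,0],-1],[[0,0,0],[0,0,0],-1],[[0,0,0],[0,0,0],-1],[[0,0,0],[0,0,0],-1],[[0,0,0],[0,0,0],-1],[[0,0,0],[0,0,0],-1],[[0,0,0],[0,0,0],-1]]}}

```text
t: 6.2
tool_pos: [0.5438, 0.0403, 0.0617]
eef_rot: [-0.292, -3.128, -0.001]
contact_force: [-0.4, 4.5, 2.4]
width: 0.0125
```

```bash
python3 - <<'E'
from h import *
go(.542,.0437,.061,79.2)
c=cap('scene'); cv2.imwrite('pics/s3.png',cv2.resize(c['img'][212:242,288:324][...,::-1],None,fx=18,fy=18,interpolation=cv2.INTER_CUBIC))
E
```

```text
t 6.2 pos [543.8  40.3  61.7] shift [2.4 3.  0.7] turn [ 0.  -0.   0.1] w 12.5 F [-0.4  4.5  2.4] T [1.11 0.14 0.09] q [-0.23  0.65  0.15  1.92 -0.17  0.58  1.42]
```

View pics/s3.png

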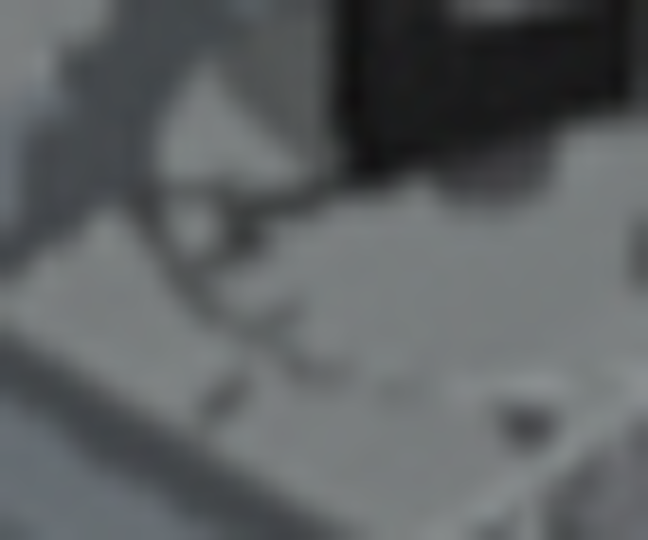

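The zoom shows the zero mark at (285,310), the first thick mark at (240,238) and the second at about (180,190). The pointer runs from (340,185) to about (230,210), a little past the first mark. I'll add 3° for margin and hold longer.

>>> {"name": "carry_out", "arguments": {"deltas": [[[0,1,0],[0,0,1],-1],[[0,1,0],[0,0,2],-1],[[0,1,0],[0,0,3],-1],[[0,1,0],[0,0,3],-1],[[0,1,0],[0,0,3],-1],[[0,1,0],[0,0,3],-1],[[0,1,0],[0,0,3],-1],[[0,1,0],[0,0,3],-1]]}}

```text
t: 6.92
tool_pos: [0.5439, 0.0406, 0.0616]
eef_rot: [-0.375, -3.119, 0.0]
contact_force: [-2.0, 1.6, 2.2]
width: 0.0125
```

>>> {"name": "carry_out", "arguments": {"deltas": [[[0,0,0],[0,0,0],-1],[[0,0,0],[0,0,0],-1],[[0,0,0],[0,0,0],-1],[[0,0,0],[0,0,0],-1],[[0,0,0],[0,0,0],-1],[[0,0,0],[0,0,0],-1],[[0,0,0],[0,0,0],-1],[[0,0,0],[0,0,0],-1]]}}

```text
t: 7.58
tool_pos: [0.5439, 0.0407, 0.0616]
eef_rot: [-0.375, -3.119, 0.0]
contact_force: [-2.4, 0.8, 2.0]
width: 0.0128
```

>>> {"name": "carry_out", "arguments": {"deltas": [[[0,0,0],[0,0,0],-1],[[0,0,0],[0,0,0],-1],[[0,0,0],[0,0,0],-1],[[0,0,0],[0,0,0],-1],[[0,0,0],[0,0,0],-1],[[0,0,0],[0,0,0],-1],[[0,0,0],[0,0,0],-1],[[0,0,0],[0,0,0],-1]]}}

```text
t: 8.25
tool_pos: [0.5439, 0.0407, 0.0616]
eef_rot: [-0.375, -3.119, 0.0]
contact_force: [-2.4, -0.4, 3.2]
width: 0.013
```

```bash
python3 - <<'E'
from h import *
go(.542,.0437,.061,106.4)
E
```

```text
t 8.25 pos [543.9  40.7  61.6] shift [2.6 2.4 0.6] turn [ -0.   -0.  -30.1] w 13.0 F [-2.4 -0.4  3.2] T [0.02 0.59 0.19] q [-0.24  0.65  0.17  1.92 -0.18  0.58  1.38]
```

>>> {"name": "carry_out", "arguments": {"deltas": [[[0,0,0],[0,0,-5],-1],[[0,0,0],[0,0,-10],-1],[[0,0,0],[0,0,-15],-1],[[0,0,0],[0,0,-20],-1],[[0,0,0],[0,0,-25],-1],[[0,0,0],[0,0,-29],-1],[[0,0,0],[0,0,-30],-1],[[0,0,0],[0,0,-30],1]]}}

```text
t: 8.92
tool_pos: [0.5446, 0.0403, 0.0616]
eef_rot: [-0.442, 3.109, -0.0]
contact_force: [0.7, 0.3, -0.4]
width: 0.0166
```

>>> {"name": "carry_out", "arguments": {"deltas": [[[0,0,0],[0,0,0],1],[[0,0,0],[0,0,0],1],[[0,0,0],[0,0,0],1],[[0,0,0],[0,0,0],1],[[0,0,0],[0,0,0],1],[[0,0,0],[0,0,0],1],[[0,0,0],[0,0,0],1],[[0,0,-5],[0,0,0],1]]}}

```text
t: 9.58
tool_pos: [0.5433, 0.0409, 0.0661]
eef_rot: [0.445, -3.108, -0.0]
contact_force: [-0.1, 0.1, 0.0]
width: 0.0692
```

```bash
python3 - <<'E'
from h import *
go(.542,.0437,.061,106.4)
c=cap('scene'); cv2.imwrite('pics/s4.png',cv2.resize(c['img'][195:255,270:350][...,::-1],None,fx=8,fy=8,interpolation=cv2.INTER_CUBIC))
E
```

```text
t 9.58 pos [543.3  40.9  66.1] shift [0.5 3.1 5.1] turn [ 0.  -0.1 -0.1] w 69.2 F [-0.1  0.1  0. ] T [ 0.02  0.04 -0.02] q [-0.14  0.64  0.02  1.92 -0.02  0.59  1.75]
```

View pics/s4.png

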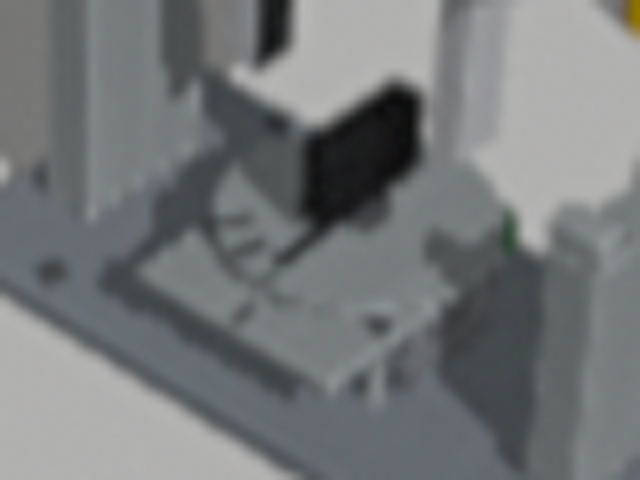

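The pointer is back at the zero mark, running (320,220) to (275,265) in line with the witness line at (243,315), and the screw marks have not moved. Next I raise the gripper and go to the bar.

>>> {"name": "carry_out", "arguments": {"deltas": [[[0,0,-35],[0,0,0],1],[[0,0,-70],[0,0,0],1],[[-3,15,-100],[0,0,2],1],[[-10,50,-110],[0,0,5],1],[[-18,90,-110],[0,0,8],1],[[-26,130,-110],[0,0,11],1],[[-34,170,-110],[0,0,14],1],[[-42,210,-105],[0,0,14],1]]}}

```text
t: 10.3
tool_pos: [0.5257, 0.2565, 0.1731]
eef_rot: [-0.059, 3.139, 0.002]
contact_force: [-0.2, -0.1, 0.7]
width: 0.0939
```

```bash
python3 - <<'E'
from h import *
go(.5215,.2850,.09,92.6)
E
```

```text
t 10.3 pos [525.7 256.5 173.1] shift [ 3.3 28.5 83.1] turn [ 0.1  0.1 -0.4] w 93.9 F [-0.2 -0.1  0.7] T [ 0.06 -0.07  0.01] q [-0.56  0.54  0.09  1.72 -0.06  0.89  1.17]
```

>>> {"name": "carry_out", "arguments": {"deltas": [[[3,20,10],[0,0,0],1],[[3,28,30],[0,0,0],1],[[3,28,60],[0,0,0],1],[[3,28,90],[0,0,0],1],[[3,28,115],[0,0,0],1],[[3,28,130],[0,0,0],1],[[3,28,130],[0,0,0],1],[[3,28,130],[0,0,0],1]]}}

```text
t: 10.97
tool_pos: [0.521, 0.2819, 0.0414]
eef_rot: [0.063, -3.14, 0.001]
contact_force: [0.3, -0.4, -0.3]
width: 0.0943
```

```bash
python3 - <<'E'
from h import *
go(.5215,.2850,.008,92.6)
c=cap('scene'); cv2.imwrite('pics/s5.png',cv2.resize(c['img'][120:230,190:340][...,::-1],None,fx=5,fy=5,interpolation=cv2.INTER_CUBIC))
E
```

```text
t 10.97 pos [521.  281.9  41.4] shift [-0.7  3.1 33.4] turn [-0.  -0.1 -0.3] w 94.3 F [ 0.3 -0.4 -0.3] T [ 0.01 -0.03 -0.05] q [-0.59  0.73  0.07  1.8  -0.08  0.62  1.14]
```

View pics/s5.png

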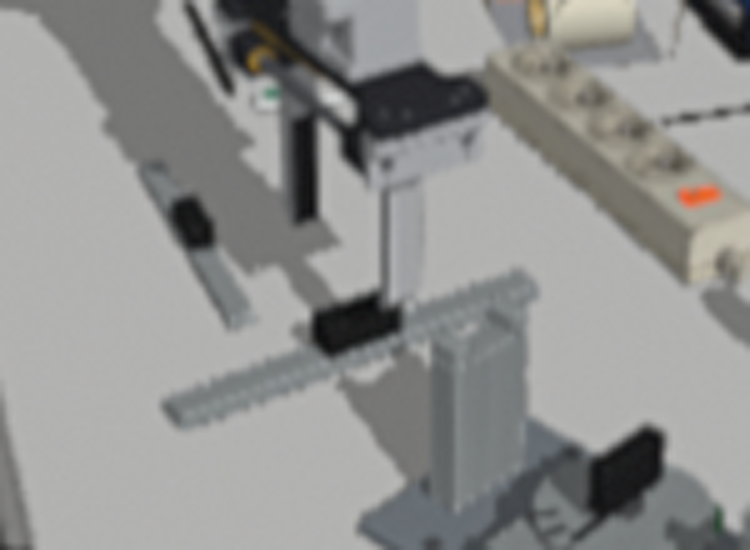

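```bash
python3 - <<'E'
from h import *
s=load('scene')
f=lambda P:((proj(s,P)-[190,120])*5).round(0).tolist()
print('tips',f([[.521,.282-.053,.0414],[.521,.282+.053,.0414]]),'block top ends',f([[.4965,.2863,.034],[.5465,.2885,.034]]),'tcp',f([[.521,.282,.0414]]), 'bar ends',f([[.4017,.282,.012],[.6413,.293,.012]]))
E
```

```text
tips [[395.0, 349.0], [305.0, 256.0]] block top ends [[307.0, 321.0], [383.0, 294.0]] tcp [[349.0, 301.0]] bar ends [[159.0, 406.0], [519.0, 277.0]]
```

```bash
python3 - <<'E'
from h import *
s=load('scene'); Q=pts(s)
print('s1 tip pred',((proj(s,[[.5545,-.0056,.0596]])-[240,150])*5).round())
for v in range(150,195,3):
    print(v,[tuple((Q[v,u]*1000).round().astype(int))+(int(s['img'][v,u].mean()),) for u in(267,270,273)])
E
```

```text
s1 tip pred [[440. 390.]]
150 [(np.int64(497), np.int64(196), np.int64(192), 153), (np.int64(509), np.int64(202), np.int64(186), 149), (np.int64(519), np.int64(203), np.int64(182), 161)]
153 [(np.int64(501), np.int64(202), np.int64(179), 101), (np.int64(509), np.int64(200), np.int64(178), 163), (np.int64(519), np.int64(203), np.int64(173), 162)]
156 [(np.int64(501), np.int64(203), np.int64(170), 146), (np.int64(522), np.int64(224), np.int64(152), 140), (np.int64(532), np.int64(225), np.int64(149), 143)]
159 [(np.int64(515), np.int64(228), np.int64(143), 115), (np.int64(521), np.int64(223), np.int64(144), 161), (np.int64(530), np.int64(223), np.int64(141), 160)]
162 [(np.int64(514), np.int64(225), np.int64(135), 113), (np.int64(521), np.int64(223), np.int64(135), 162), (np.int64(533), np.int64(227), np.int64(128), 159)]
165 [(np.int64(514), np.int64(226), np.int64(126), 116), (np.int64(523), np.int64(225), np.int64(123), 161), (np.int64(530), np.int64(223), np.int64(122), 159)]
168 [(np.int64(514), np.int64(226), np.int64(116), 118), (np.int64(521), np.int64(223), np.int64(116), 161),
[... 607 characters left out ...]
t64(319), np.int64(2), 122), (np.int64(582), np.int64(314), np.int64(3), 149)]
183 [(np.int64(540), np.int64(273), np.int64(31), 26), (np.int64(551), np.int64(276), np.int64(26), 85), (np.int64(566), np.int64(285), np.int64(15), 125)]
186 [(np.int64(543), np.int64(280), np.int64(15), 44), (np.int64(550), np.int64(274), np.int64(17), 112), (np.int64(562), np.int64(279), np.int64(9), 141)]
189 [(np.int64(540), np.int64(275), np.int64(9), 131), (np.int64(550), np.int64(275), np.int64(5), 102), (np.int64(559), np.int64(272), np.int64(4), 162)]
192 [(np.int64(534), np.int64(264), np.int64(8), 170), (np.int64(544), np.int64(264), np.int64(4), 117), (np.int64(551), np.int64(258), np.int64(5), 117)]
```

```bash
python3 - <<'E'
from h import *
s=load('scene')
a=np.radians(76.3); Y=np.array([np.cos(a),np.sin(a),0])
for off in(0,-.0065,-.019):
  for z in(.0617,.075,.09): print(off,z,((proj(s,np.array([.5437,.0407,z])+off*Y)-[260,190])*7).round())
E
```

```text
0 0.0617 [[377. 200.]]
0 0.075 [[379. 170.]]
0 0.09 [[381. 136.]]
-0.0065 0.0617 [[384. 211.]]
-0.0065 0.075 [[385. 181.]]
-0.0065 0.09 [[388. 147.]]
-0.019 0.0617 [[396. 232.]]
-0.019 0.075 [[398. 202.]]
-0.019 0.09 [[400. 168.]]
```

Scene depth puts the fingertips about 30 mm above the reported TCP. I'll descend in stages and check the tips with depth at each one.

>>> {"name": "carry_out", "arguments": {"deltas": [[[0,1,5],[0,0,0],1],[[0,2,10],[0,0,0],1],[[0,2,15],[0,0,0],1],[[0,2,20],[0,0,0],1],[[0,2,24],[0,0,0],1],[[0,2,28],[0,0,0],1],[[0,2,30],[0,0,0],1],[[0,2,30],[0,0,0],1]]}}

```text
t: 11.68
tool_pos: [0.5208, 0.2838, 0.011]
eef_rot: [0.063, -3.14, 0.001]
contact_force: [-0.2, -0.2, 0.3]
width: 0.0943
```

```bash
cat >> h.py <<'E'
def tips(xy):
    s=cap('scene'); Q=pts(s)
    m=(np.hypot(Q[...,0]-xy[0],Q[...,1]-xy[1])<.012)&(Q[...,2]>-.02)&(Q[...,2]<.3)
    v,u=np.where(m); k=np.argsort(v)[-12:]; print('lowest near-finger pts',(Q[v[k],u[k]]*1000).round().astype(int).tolist(), v[k].tolist())
E
python3 - <<'E'
from h import *
go(.5215,.2850,.008,92.6)
tips((.522,.224)); s=load('scene')
cv2.imwrite('pics/s6.png',cv2.resize(s['img'][130:220,215:320][...,::-1],None,fx=7,fy=6.6,interpolation=cv2.INTER_CUBIC))
E
```

```text
t 11.68 pos [520.8 283.8  11. ] shift [-0.8  1.1  3. ] turn [-0.  -0.1 -0.3] w 94.3 F [-0.2 -0.2  0.3] T [ 0.02  0.01 -0.  ] q [-0.59  0.77  0.06  1.81 -0.08  0.56  1.14]
lowest near-finger pts [[511, 223, 4], [515, 224, 1], [516, 220, 4], [519, 221, 2], [523, 222, 0], [525, 220, 0], [528, 219, 0], [530, 216, 1], [518, 218, 1], [520, 215, 2], [523, 216, 0], [516, 214, 1]] [203, 203, 203, 203, 203, 203, 203, 203, 204, 204, 204, 205]
```

View pics/s6.png

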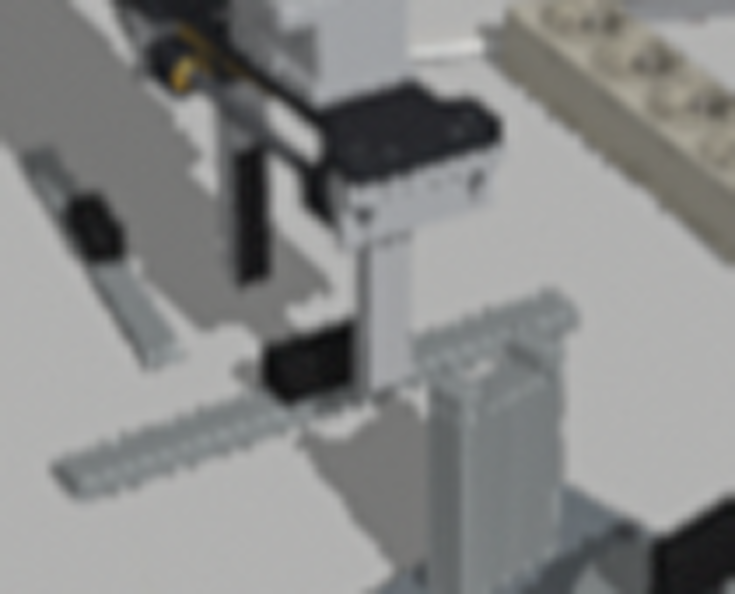

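The near fingertip at (385,385) and the far one at (252,280) still look about 30 mm above the table. Either the offset is constant or the fingers swing down as they shut. Shutting here is safe in both cases, and the width will tell which it is.

>>> {"name": "carry_out", "arguments": {"deltas": [[[0,1,0],[0,0,0],-1],[[0,1,0],[0,0,0],-1],[[0,1,0],[0,0,0],-1],[[0,1,0],[0,0,0],-1],[[0,1,0],[0,0,0],-1],[[0,1,0],[0,0,0],-1],[[0,1,0],[0,0,0],-1],[[0,1,0],[0,0,0],-1]]}}

```text
t: 12.4
tool_pos: [0.5211, 0.2851, 0.0117]
eef_rot: [-0.063, 3.141, 0.0]
contact_force: [-0.0, 0.8, 0.6]
width: 0.0439
```

>>> {"name": "carry_out", "arguments": {"deltas": [[[0,0,0],[0,0,0],-1],[[0,0,0],[0,0,0],-1],[[0,0,0],[0,0,0],-1],[[0,0,0],[0,0,0],-1],[[0,0,0],[0,0,0],-1],[[0,0,0],[0,0,0],-1],[[0,0,0],[0,0,0],-1],[[0,0,0],[0,0,0],-1]]}}

```text
t: 13.07
tool_pos: [0.5211, 0.2851, 0.0116]
eef_rot: [0.063, -3.141, -0.0]
contact_force: [-0.1, 0.5, 0.1]
width: 0.0006
```

```bash
python3 - <<'E'
from h import *
go(.5215,.2850,.008,92.6)
s=cap('scene')
cv2.imwrite('pics/s7.png',cv2.resize(s['img'][130:220,215:320][...,::-1],None,fx=7,fy=6.6,interpolation=cv2.INTER_CUBIC))
E
```

```text
t 13.07 pos [521.1 285.1  11.6] shift [-0.4 -0.1  3.6] turn [ 0.  -0.  -0.3] w 0.6 F [-0.1  0.5  0.1] T [0.06 0.03 0.01] q [-0.59  0.77  0.06  1.81 -0.08  0.56  1.14]
```

View pics/s7.png

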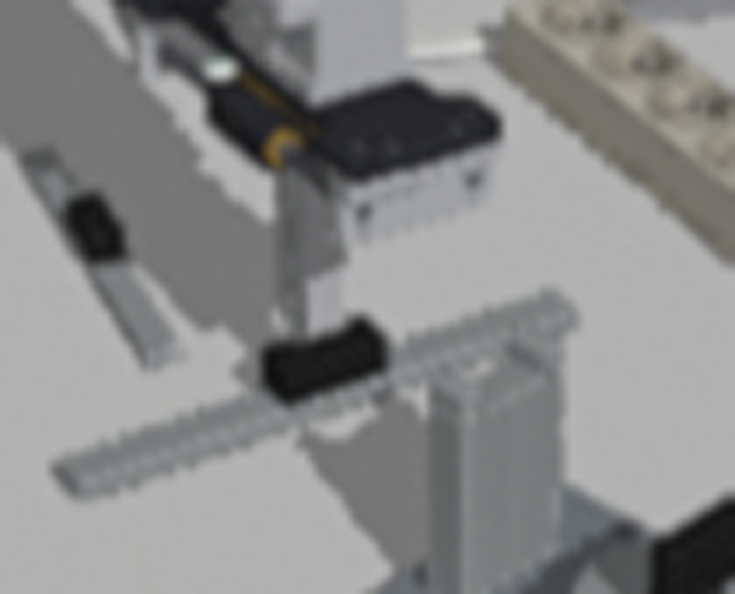

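The fingers shut completely, at (325,310), just above the block, and the bar has not moved. So the true tips stand about 22–29 mm above the reported TCP height: it did grip the handle at 61.7, but it misses the block here. I reopen and go about 30 mm lower.

>>> {"name": "carry_out", "arguments": {"deltas": [[[0,0,0],[0,0,0],0.3],[[0,0,0],[0,0,0],0.3],[[0,0,0],[0,0,0],0.3],[[0,0,0],[0,0,0],0.3],[[0,0,0],[0,0,0],0.3],[[0,0,0],[0,0,0],0.3],[[0,0,5],[0,0,0],0.3],[[0,0,10],[0,0,0],0.3]]}}

```text
t: 13.78
tool_pos: [0.5213, 0.2852, 0.0015]
eef_rot: [-0.063, 3.14, 0.001]
contact_force: [1.1, -0.9, -0.2]
width: 0.0504
```

>>> {"name": "carry_out", "arguments": {"deltas": [[[0,0,4],[0,0,0],0.3],[[0,0,8],[0,0,0],0.3],[[0,0,11],[0,0,0],0.3],[[0,0,14],[0,0,0],0.3],[[0,0,16],[0,0,0],0.3],[[0,0,18],[0,0,0],0.3],[[0,0,19],[0,0,0],0.3],[[0,0,19],[0,0,0],0.3]]}}

```text
t: 14.45
tool_pos: [0.521, 0.2851, -0.0175]
eef_rot: [0.063, -3.141, 0.0]
contact_force: [0.5, -0.3, 0.5]
width: 0.0613
```

```bash
python3 - <<'E'
from h import *
go(.5215,.2850,-.018,92.6)
E
```

```text
t 14.45 pos [521.  285.1 -17.5] shift [-0.5 -0.1  0.5] turn [-0.  -0.  -0.3] w 61.3 F [ 0.5 -0.3  0.5] T [-0.01  0.    0.02] q [-0.58  0.82  0.06  1.82 -0.09  0.51  1.14]
```

>>> {"name": "carry_out", "arguments": {"deltas": [[[0,0,0],[0,0,0],-1],[[0,0,0],[0,0,0],-1],[[0,0,0],[0,0,0],-1],[[0,0,0],[0,0,0],-1],[[0,0,0],[0,0,0],-1],[[0,0,0],[0,0,0],-1],[[0,0,0],[0,0,0],-1],[[0,0,0],[0,0,0],-1]]}}

```text
t: 15.12
tool_pos: [0.5211, 0.285, -0.0173]
eef_rot: [0.063, -3.141, 0.0]
contact_force: [0.6, -0.9, 1.8]
width: 0.0217
```

```bash
python3 - <<'E'
from h import *
go(.5215,.2850,-.018,92.6)
E
```

```text
t 15.12 pos [521.1 285.  -17.3] shift [-0.4  0.   0.7] turn [-0.  -0.  -0.3] w 21.7 F [ 0.6 -0.9  1.8] T [-0.13 -0.   -0.09] q [-0.58  0.82  0.06  1.82 -0.09  0.51  1.14]
```

The bar is gripped (21.7 mm). I lift it straight up, then carry it over and turn it.

>>> {"name": "carry_out", "arguments": {"deltas": [[[0,0,-25],[0,0,0],-1],[[0,0,-60],[0,0,0],-1],[[0,0,-95],[0,0,0],-1],[[0,0,-130],[0,0,0],-1],[[0,0,-155],[0,0,5],-1],[[-1,-20,-165],[0,0,11],-1],[[-2,-50,-165],[0,0,17],-1],[[-4,-80,-165],[0,0,23],-1]]}}

```text
t: 15.78
tool_pos: [0.5282, 0.2057, 0.1485]
eef_rot: [0.568, 3.089, 0.002]
contact_force: [1.0, -0.1, -2.2]
width: 0.0217
```

```bash
python3 - <<'E'
from h import *
go(.5428,.0408,.147,16.4)
E
```

```text
t 15.78 pos [528.2 205.7 148.5] shift [ -72.3 -148.9    1.3] turn [ 0.1 -0.  52.8] w 21.7 F [ 1.  -0.1 -2.2] T [-0.05 -0.03  0.01] q [-0.55  0.55  0.2   1.79 -0.15  0.81  0.93]
```

>>> {"name": "carry_out", "arguments": {"deltas": [[[-9,-18,0],[0,0,6],-1],[[-18,-36,0],[0,0,12],-1],[[-27,-56,0],[0,0,18],-1],[[-37,-76,0],[0,0,24],-1],[[-47,-96,0],[0,0,30],-1],[[-56,-116,0],[0,0,36],-1],[[-65,-134,0],[0,0,42],-1],[[-72,-149,0],[0,0,48],-1]]}}

```text
t: 16.45
tool_pos: [0.5427, 0.0387, 0.1475]
eef_rot: [-1.781, -2.588, 0.001]
contact_force: [-0.0, -0.2, -2.5]
width: 0.0219
```

>>> {"name": "carry_out", "arguments": {"deltas": [[[0,0,0],[0,0,3],-1],[[0,0,0],[0,0,5],-1],[[0,0,0],[0,0,5],-1],[[0,0,0],[0,0,5],-1],[[0,0,0],[0,0,5],-1],[[0,0,0],[0,0,5],-1],[[0,0,0],[0,0,5],-1],[[0,0,0],[0,0,5],-1]]}}

```text
t: 17.12
tool_pos: [0.543, 0.0406, 0.1477]
eef_rot: [-1.883, -2.514, -0.0]
contact_force: [0.1, 0.8, -2.4]
width: 0.0218
```

```bash
python3 - <<'E'
from h import *
go(.5428,.0408,.147,16.4)
s=cap('scene'); t=cap('top')
a=cv2.resize(s['img'][120:265,225:385][...,::-1],(640,580),interpolation=cv2.INTER_CUBIC)
cv2.imwrite('pics/s8.png',a)
cv2.imwrite('pics/t8.png',cv2.resize(t['img'][140:240,220:360][...,::-1],None,fx=5,fy=5,interpolation=cv2.INTER_CUBIC))
# bar pose from depth of scene
Q=pts(s); C=np.array([.5428,.0408]); e=np.radians(16.4); ex=np.array([np.cos(e),np.sin(e)]); ey=np.array([-np.sin(e),np.cos(e)])
D=Q[...,:2]-C; X=D@ex; Y=D@ey
for z0,z1,n in((.145,.20,'bar'),(.105,.125,'posts')):
  for sg in(-1,1):
    m=(sg*Y>.055)&(sg*Y<.14)&(abs(X)<.06)&(Q[...,2]>z0)&(Q[...,2]<z1); q=Q[m]
    print(n,sg,m.sum(),'X',np.percentile(X[m],[2,50,98]).round(4),'Y',np.percentile(Y[m],[2,50,98]).round(4),'z',np.percentile(q[:,2],[5,50,95]).round(4))
E
```

```text
t 17.12 pos [543.   40.6 147.7] shift [ 0.2 -0.2  0.7] turn [ 0.  -0.  -0.1] w 21.8 F [ 0.1  0.8 -2.4] T [-0.11 -0.01 -0.04] q [-0.43  0.56  0.46  1.86 -0.33  0.81  0.49]
bar -1 289 X [-0.0117 -0.0051  0.0116] Y [-0.125  -0.0933 -0.0564] z [0.1694 0.1783 0.181 ]
bar 1 183 X [-0.0134 -0.0066  0.0096] Y [0.0556 0.084  0.1139] z [0.1692 0.1782 0.1811]
posts -1 163 X [-0.0253  0.0072  0.0282] Y [-0.1122 -0.1033 -0.0924] z [0.1053 0.1128 0.1191]
posts 1 138 X [-0.0253  0.0045  0.0295] Y [0.0868 0.0958 0.1078] z [0.1055 0.1124 0.119 ]
```

View pics/s8.png

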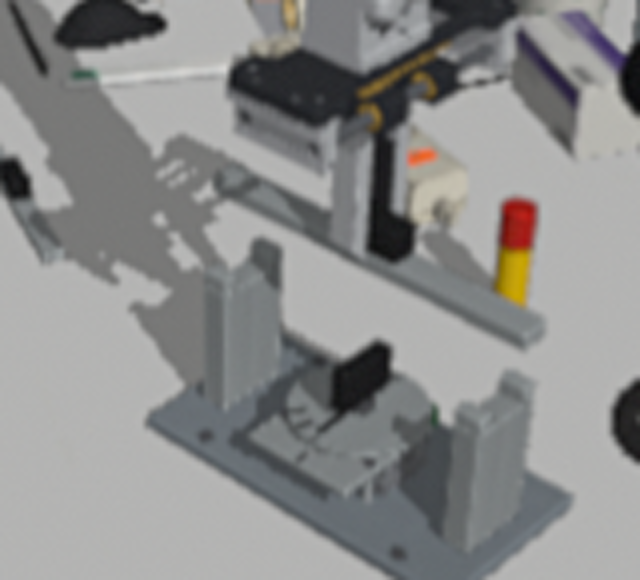

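The bar at (220,180)–(535,330) hangs level over the two posts at (240,290) and (490,420), grip block up, and the handle is still at zero. Depth says it should shift about 2.5 mm in clamp +x and turn about 0.5°. I lower it to just above the cheeks and measure again.

>>> {"name": "carry_out", "arguments": {"deltas": [[[0,1,5],[0,0,0.3],-1],[[0,2,12],[0,0,0.5],-1],[[0,2.5,20],[0,0,0.5],-1],[[0,2.5,28],[0,0,0.5],-1],[[0,2.5,35],[0,0,0.5],-1],[[0,2.5,40],[0,0,0.5],-1],[[0,2.5,42],[0,0,0.5],-1],[[0,2.5,42],[0,0,0.5],-1]]}}

```text
t: 17.88
tool_pos: [0.545, 0.0411, 0.1049]
eef_rot: [-1.895, -2.505, 0.001]
contact_force: [-0.1, 0.3, -1.8]
width: 0.0215
```

```bash
cat > m.py <<'E'
from h import *
go(.5428,.0408,.087,16.4)
C=np.array([.5428,.0408]); e=np.radians(16.4); ex=np.array([np.cos(e),np.sin(e)]); ey=np.array([-np.sin(e),np.cos(e)])
for nm in('scene','top'):
  s=cap(nm); Q=pts(s); D=Q[...,:2]-C; X=D@ex; Y=D@ey; o=r.get_obs()['tool_pos'][2]+.0173
  for sg in(-1,1):
    b=(sg*Y>.055)&(sg*Y<.14)&(abs(X)<.022)&(abs(Q[...,2]-o-.012)<.005)      # bar top face
    p=(sg*Y>.085)&(sg*Y<.115)&(abs(X)<.04)&(abs(X)>.015)&(abs(Q[...,2]-.116)<.004)          # post cheeks top
    for n,m in(('bar',b),('post',p)):
      if m.sum()>5: print(nm,n,sg,m.sum(),'X mid',(np.percentile(X[m],[3,97])).round(4),'Y',np.percentile(Y[m],[2,98]).round(4),'z',np.median(Q[m][:,2]).round(4))
E
python3 m.py
```

```text
t 17.88 pos [545.   41.1 104.9] shift [ 0.3 -2.1 17.9] turn [-0.1 -0.  -0.6] w 21.5 F [-0.1  0.3 -1.8] T [-0.02 -0.04 -0.05] q [-0.41  0.62  0.43  1.89 -0.38  0.72  0.52]
scene bar -1 227 X mid [-0.0101  0.012 ] Y [-0.1245 -0.0567] z 0.1357
scene post -1 35 X mid [-0.025  -0.0158] Y [-0.1118 -0.0934] z 0.1174
scene bar 1 150 X mid [-0.0102  0.0132] Y [0.0567 0.1136] z 0.1358
scene post 1 26 X mid [-0.0255 -0.0159] Y [0.0878 0.1081] z 0.1173
top bar -1 151 X mid [-0.0098  0.0115] Y [-0.1198 -0.0568] z 0.1345
top post -1 38 X mid [-0.0257  0.0266] Y [-0.1071 -0.088 ] z 0.1161
```

>>> {"name": "carry_out", "arguments": {"deltas": [[[0,0.5,3],[0,0,0],-1],[[0,0.5,6],[0,0,0],-1],[[0,0.5,9],[0,0,0],-1],[[0,0.5,12],[0,0,0],-1],[[0,0.5,14],[0,0,0],-1],[[0,0.5,16],[0,0,0],-1],[[0,0.5,17],[0,0,0],-1],[[0,0.5,17.5],[0,0,0],-1]]}}

```text
t: 18.65
tool_pos: [0.5458, 0.0413, 0.0879]
eef_rot: [-1.895, -2.506, 0.0]
contact_force: [-0.2, -0.2, -1.9]
width: 0.0217
```

```bash
python3 m.py
```

```text
t 18.65 pos [545.8  41.3  87.9] shift [ 0.3 -3.   0.9] turn [-0.  -0.  -0.6] w 21.7 F [-0.2 -0.2 -1.9] T [-0.11  0.02  0.02] q [-0.39  0.64  0.41  1.9  -0.39  0.68  0.53]
scene bar -1 269 X mid [-0.0182  0.0182] Y [-0.1249 -0.0564] z 0.1184
scene post -1 67 X mid [-0.0244  0.0279] Y [-0.1126 -0.0927] z 0.1169
scene bar 1 180 X mid [-0.0201  0.0185] Y [0.0575 0.1122] z 0.1185
scene post 1 58 X mid [-0.026   0.0286] Y [0.0879 0.1086] z 0.1174
top bar -1 168 X mid [-0.0177  0.0178] Y [-0.1194 -0.0567] z 0.1174
top post -1 36 X mid [-0.0247  0.0266] Y [-0.1072 -0.0876] z 0.1159
```

>>> {"name": "carry_out", "arguments": {"deltas": [[[0,0,0.5],[0,0,0],-1],[[0,0,1],[0,0,0],-1],[[0,0,1.5],[0,0,0],-1],[[0,0,2],[0,0,0],-1],[[0,0,2],[0,0,0],-1],[[0,0,2],[0,0,0],-1],[[0,0,2],[0,0,0],-1],[[0,0,2],[0,0,0],-1]]}}

```text
t: 19.42
tool_pos: [0.546, 0.0414, 0.0867]
eef_rot: [1.895, 2.506, 0.001]
contact_force: [-1.8, -0.2, 6.4]
width: 0.0217
```

```bash
python3 m.py
```

```text
t 19.42 pos [546.   41.4  86.7] shift [ 0.3 -3.2 -0.3] turn [ 0.  -0.  -0.6] w 21.7 F [-1.8 -0.2  6.4] T [-0.09  0.51 -0.02] q [-0.39  0.64  0.41  1.9  -0.39  0.67  0.53]
scene bar -1 274 X mid [-0.0184  0.02  ] Y [-0.1248 -0.0569] z 0.1176
scene post -1 70 X mid [-0.0259  0.0272] Y [-0.1115 -0.0909] z 0.1171
scene bar 1 185 X mid [-0.0204  0.0196] Y [0.0565 0.1137] z 0.1175
scene post 1 54 X mid [-0.0247  0.0275] Y [0.0881 0.1093] z 0.1169
top bar -1 160 X mid [-0.0194  0.0186] Y [-0.1197 -0.0574] z 0.1156
top post -1 43 X mid [-0.0261  0.027 ] Y [-0.1073 -0.0876] z 0.1163
```

It touches down at exactly the predicted height (contact 6.4 N, bar top level with the cheeks). I release it.

>>> {"name": "carry_out", "arguments": {"deltas": [[[0,0,0],[0,0,0],0.1],[[0,0,0],[0,0,0],0.1],[[0,0,0],[0,0,0],0.1],[[0,0,0],[0,0,0],0.1],[[0,0,0],[0,0,0],0.1],[[0,0,0],[0,0,0],0.1],[[0,0,-5],[0,0,0],0.1],[[0,0,-15],[0,0,0],0.1]]}}

```text
t: 20.18
tool_pos: [0.545, 0.0413, 0.1008]
eef_rot: [-1.894, -2.504, 0.003]
contact_force: [-0.9, -0.9, -0.7]
width: 0.0513
```

>>> {"name": "carry_out", "arguments": {"deltas": [[[0,0,-20],[0,0,0],0.1],[[0,0,-50],[0,0,0],0.1],[[0,0,-80],[0,0,0],0.1],[[-10,0,-110],[0,0,0],0.1],[[-30,-20,-120],[0,0,0],0.1],[[-60,-50,-120],[0,0,0],0.1],[[-90,-80,-120],[0,0,0],0.1],[[-120,-110,-120],[0,0,0],0.1]]}}

```text
t: 20.85
tool_pos: [0.4732, -0.1034, 0.2224]
eef_rot: [1.893, 2.506, 0.002]
contact_force: [0.4, -0.5, -0.3]
width: 0.0519
```

```bash
python3 - <<'E'
from h import *
go(.5428,.0408,.087,16.4)
C=np.array([.5428,.0408]); e=np.radians(16.4); ex=np.array([np.cos(e),np.sin(e)]); ey=np.array([-np.sin(e),np.cos(e)])
for nm in('scene','top'):
  s=cap(nm); Q=pts(s); D=Q[...,:2]-C; X=D@ex; Y=D@ey
  for n,m in(('bar-',(Y<-.03)&(Y>-.085)&(abs(X)<.04)&(abs(Q[...,2]-.116)<.005)),('bar+',(Y>.03)&(Y<.085)&(abs(X)<.04)&(abs(Q[...,2]-.116)<.005)),('block',(abs(Y)<.04)&(abs(X)<.03)&(abs(Q[...,2]-.138)<.005)),('all',(abs(Y)<.14)&(abs(X)<.018)&(abs(Q[...,2]-.116)<.005)),('posts',(abs(abs(Y)-.1)<.015)&(abs(X)<.04)&(abs(Q[...,2]-.116)<.004))):
    if m.sum()>5: print(nm,n,m.sum(),'X',np.percentile(X[m],[3,97]).round(4),'Y',np.percentile(Y[m],[2,98]).round(4),'z',np.median(Q[m][:,2]).round(4))
  if nm=='scene': cv2.imwrite('pics/s9.png',cv2.resize(s['img'][160:290,225:385][...,::-1],None,fx=4.5,fy=4.5,interpolation=cv2.INTER_CUBIC))
E
```

```text
t 20.85 pos [ 473.2 -103.4  222.4] shift [119.7 106.1 135.5] turn [ 0.1  0.  -0.5] w 51.9 F [ 0.4 -0.5 -0.3] T [-0.09  0.02 -0.  ] q [-0.24  0.38  0.55  1.92 -0.24  0.91  0.7 ]
scene bar- 162 X [-0.0085  0.0131] Y [-0.0837 -0.032 ] z 0.1176
scene bar+ 140 X [-0.0096  0.0131] Y [0.0312 0.0841] z 0.1177
scene block 60 X [-0.0092  0.0134] Y [-0.0305  0.0181] z 0.1398
scene all 610 X [-0.0113  0.0143] Y [-0.124   0.1101] z 0.1174
scene posts 285 X [-0.0241  0.0265] Y [-0.1128  0.1121] z 0.1173
top bar- 124 X [-0.0092  0.0125] Y [-0.0836 -0.0312] z 0.1156
top bar+ 118 X [-0.009  0.012] Y [0.0316 0.0835] z 0.1163
top block 107 X [-0.0092  0.012 ] Y [-0.0251  0.0223] z 0.1387
top all 446 X [-0.0148  0.0132] Y [-0.1168  0.1144] z 0.1161
top posts 190 X [-0.0249  0.0266] Y [-0.1115  0.1124] z 0.116
```

```bash
python3 - <<'E'
from h import *
s=load('scene'); V=cv2.cvtColor(s['img'],cv2.COLOR_RGB2HSV)[...,2]; Q=pts(s)
m=(np.hypot(Q[...,0]-.5435,Q[...,1]-.041)<.035)&(Q[...,2]>.06)&(Q[...,2]<.098)&(V<60)
q=Q[m][:,:2]*1000; l=cv2.fitLine(q.astype(np.float32),cv2.DIST_HUBER,0,.01,.01).ravel()
print('handle',m.sum(),q.mean(0).round(1),'deg',np.degrees(np.arctan2(l[1],l[0])).round(1),'(rest 16.4)')
t=load('top'); a=cv2.imread('pics/top0.png')[...,::-1]
for n,w in(('stapler',np.s_[180:230,385:415]),('pen',np.s_[212:262,325:355])): print(n,'mean abs diff',np.abs(t['img'][w].astype(int)-a[w]).mean().round(2))
print(np.abs(r.get_obs()['qd']).max()); print(r.job_done())
E
```

```text
handle 145 [538.   33.6] deg 10.3 (rest 16.4)
stapler mean abs diff 7.11
pen mean abs diff 54.13
0.09104872457904209
the job is handed in; nothing more can be done
None
```

The handle was twisted and released, the bar was laid in both notches, and the job is handed in. No verdict was reported, and two of my last checks were weak.

- **Twist:** I turned the T-handle about 27° and then 30° clockwise and held it there for about 3.4 s. The pointer stood between the two thick marks (0.47 to 0.53 rad by tool angle). I then turned it back and let go, and the crop showed the pointer at the zero mark and the screw's marks unmoved.
- **Reported height:** The fingertips stand roughly 25 mm above the reported TCP height. My first attempt on the bar closed on nothing above its block, without moving the bar. I went lower and gripped it.
- **Bar:** It touched down at the expected height with about 6 N, and I released it. In both views it lies level, with its top at post-top height (116 mm). It is about 1 mm off centre across and a few mm along, with the grip block up and the arm clear.

**Weak or disagreeing checks:**
- The last depth fit of the handle gave 10° against 16.4° at rest. I put this down to the oblique view of the grip, but could not confirm it because the picture limit was reached.
- The pen's image patch differed strongly from the start (mean difference 54). The arm probably hid the pen in that view. No move went near it, but I could not verify its place directly.
- The stapler's patch hardly changed (7).

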